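# Ready the polarimeter: lamp on, analyser lever to 60 degrees

## Task

Get the polarimeter ready for the next sugar reading: press the round lamp button on the low deck of its base all the way in, and push the upright peg of the analyser lever round the scale with your fingertips until the pointer stands on the 60 degree mark, the second long mark from the zero. Either may come first. Only touch and push lightly: do not pinch or force the lever, do not shift, lift or tip the polarimeter, and leave the glassware and scissors around it where they are.

Things in the scene. Friction and masses are not known exactly. Their poses are not given: they have to be found in the camera images.
- polarimeter: Upright cream bench polarimeter, 3 kg, loose on rubber feet. Origin on the bench under the optical axis, z up. Base box x -75 to 75, y -215 to 75 mm, top at 48 mm; its -y part is the low deck with the button. A column at +x carries a round scale plate, radius 90 mm, 178 mm above the bench, over a glass sample tube. More than about 7 N sideways on the head would tip it
- scale_centre (a point): Centre of the scale, on the ring's axis, at the scale face, 178 mm above the bench; axes as the polarimeter's. On the face turns a black analyser ring (radius 42 mm, 14 mm high) with a black eyepiece in the middle (radius 19 mm, top 42 mm above the face). Marks lie on the -x half: zero towards -y, 90 degrees towards -x, 180 towards +y
- zero_mark (a point): The zero mark, 80 mm from the axis. The white scale face has 19 dark radial marks, 10 degrees apart, reading clockwise seen from above from zero to 180. Those at 0, 30, 60, 90, 120, 150, 180 are long and thick (15.5 by 3 mm), the others short; zero also has a dark dot of 9 mm beside it, off the end of the scale
- mark60 (a point): The 60 degree mark on the scale face, 80 mm from the axis: the second long mark from zero
- analyser (a joint): Angle of the analyser ring in rad: 0 when the pointer is on the zero mark, 1.047 at the 60 degree mark, growing clockwise seen from above; it turns from -0.09 to 3.23. It starts somewhere above 90 degrees. It turns stiffly (about 0.05 N m, under 1 N at the peg) and stays where it is left
- lever: The steel lever fixed on the analyser ring and turning with it: a flat arm 10 mm wide that leaves the ring radially, carrying an upright round peg and ending in a fine dark pointer over the marks. Origin on the axis at the height of the scale face; the arm, peg and pointer lie along its -y axis. The arm's top is 10 mm above the scale face
- lever_peg (a point): Centre of the lever's upright peg, where it is pushed: 10 mm diameter, 66 mm from the axis, free from 10 to 39 mm above the scale face; this point is 26 mm above the scale face
- pointer_tip (a point): Outer end of the pointer, 85 mm from the axis, straight outwards of the peg
- lamp_button (a joint): Travel of the lamp button in m: 0 free, 0.005 fully in (3.5 N); it springs back up when released. Pressing it once all the way in switches the lamp on
- lamp_button_top (a point): Middle of the top face of the lamp button: a round button of 26 mm diameter, pressed straight down; 175 mm from the ring's axis to the polarimeter's -y side, so the head (90 mm radius) stands well to one side of it
- dropper_a: Bystander: dropper bottle with a red rubber bulb, 44 mm diameter, 102 mm high, on the bench beside the deck, origin under its centre
- dropper_b: Bystander: brown dropper bottle with a red rubber bulb, 44 mm diameter, 102 mm high, on the bench before the sample tube, origin under its centre
- dropper_c: Bystander: dropper bottle with a red rubber bulb, 44 mm diameter, 102 mm high, origin under its centre
- beaker: Bystander: glass beaker, 72 mm diameter, 95 mm high, origin under its centre
- petri_dish: Bystander: covered dish, 95 mm diameter, 20 mm high, beside the polarimeter, origin under its centre
- amber_jar: Bystander: brown jar with a black cap, 62 mm diameter, 115 mm high, origin under its centre
- scissors: Bystander: scissors with red handles, about 185 mm long and 90 mm wide, lying flat, 10 mm high, origin near the pivot

How it is judged:
On the way:
1. the lamp button has been pressed all the way in (value of joint lamp_button above 0.004 m), for 0.05 s.
At the end, for the whole second after the job is handed in: The lamp button has been pressed all the way in (4 of its 5 mm) at some time and is released; the analyser ring rests with its pointer on the 60 degree mark (1.047 rad, within 0.06 rad or 3.4 degrees); the polarimeter stands level within 15 mm of where it stood (value of joint analyser between 0.987 and 1.107 rad and velocity of joint analyser between -0.02 and 0.02 rad/s and value of joint lamp_button below 0.002 m and distance of polarimeter from where it was at the start of the episode below 0.015 m and angle between polarimeter's own z axis and vertical below 0.03 rad); the robot touches nothing.
It fails at once if the polarimeter is shifted by more than 15 mm, or lifted (distance of polarimeter from where it was at the start of the episode above 0.015 m).
It fails at once if the polarimeter is tipped (by more than 0.1 rad) (angle between polarimeter's own z axis and vertical above 0.1 rad).
It fails at once if the lever is pinched or forced (more than 10 N from the fingers) (contact force between the fingers and lever above 10 N).
It fails at once if a bystander is moved by more than 20 mm (distance of any of dropper_a, dropper_b, dropper_c, beaker, petri_dish, amber_jar, scissors from where it was at the start of the episode above 0.02 m).
It also fails if it takes over 48 s, if anything falls off the work surface, if the arm or the gripper's body presses on something with over 40 N, if the wrist force passes 120 N, or if a joint passes its speed limit or range.

## Robot

A 6-joint arm with a two-finger parallel gripper is mounted at the origin on the work surface. World frame = base frame: x ahead of the robot, y to its left, z up, the work surface at z = 0. Lengths are in m, angles in rad, forces in N, time in s.
With the tool pointing down it reaches from about 0.3 to 0.875 m from the base axis. Payload 6.4 kg.
Tool frame: the origin (TCP) lies midway between the tips of the shut fingers; the grasp point (between the pads) lies ctrl.grip_depth behind it (ctrl.grip_depth is the distance from the TCP to the grasp point, in m); x points along the fingers, y is the direction in which the jaws open and shut, and the axes are right-handed (so a half turn about x gives the same grasp; the last joint's range is limited). The gripper opens to 85 mm and grips with 20 to 120 N. Pads are 22 mm wide; open, the fingers measure 114 mm over their backs; the gripper's body (76 mm by 85 mm) begins 54 mm behind the grasp point. The pads swing forward as they close: fully open they stand 13 mm farther back than shut.
Start: joints at [1.066, 0.181, 1.607, -0, 1.354, -0.206], TCP at [0.169, 0.55, 0.231] pointing down, gripper open.
Joint ranges: [-2.99, 2.99], [-0.89, 2.07], [0.3, 2.58], [-1.14, 4.28], [0, 2.63], [-3.12, 3.12]. Speed limits (rad/s): [2.57, 2.57, 3.01, 3.14, 3.14, 3.14].

## Interface

Orientations are given as a unit quaternion [w, x, y, z].
In Python, from bench import ctrl gives the robot as it stands.
- The arm moves only by the tool carry_out, never from a script. Its argument "motion" is one flat list of numbers, 7 for each row, row after row: the turn, a rotation vector about the tool's x, y, z in degrees, then the shift along the tool's x, y, z in m, then the gripper's target within -1 to 1 (shut at 1, half-way at 0, fully open at -1). A call has 1 to 10 rows; each row shifts and turns the pose as measured when the row begins, along the tool's axes as they then stand; what a row does not reach is not made up. A row lasts 1/10 s, in which the tool goes at most 50 mm and 8.59 degrees, less where a joint would pass 70% of its speed; a pose out of reach is approached as far as the arm can. A call with a gripper value outside its range is refused whole. The fingers move at their own pace and stop on an object; the grip force is fixed at half the most. Time passes only in rows, so rows that do not move let the fingers close. It gives the time, the measured TCP pose, the force and the opening at its end, in the units of the state.
- ctrl.get_obs(): the state, without advancing time (a new reading comes with each control period).
- ctrl.camera(name): name is "scene" or "top"; returns the picture (420x560x3 uint8, blue, green, red); there is no depth.
- ctrl.camera_params(name): a dict with "mtx" (3x3 intrinsics, pixels), "pose" (4x4, takes a point from camera to world coordinates). Camera axes: x right, y down, z forward; pixel columns grow to the right and rows downward; lengths in m; the calibration is good to about 2 mm. A picture is of the moment at which its call begins. camera_params takes no time and is no camera call.
- ctrl.hand_in(): hands the job in, once; it reports no verdict.
Trained networks look in the newest picture that a camera, given by its name, has taken for a name from the list of things; names that differ only in an ending like _2 or _b are one class to them, and where a whole thing is asked for, a point or a joint stands for the part that bears it (a point fixed in the world has none). Each returns a list of dicts, best first, with "conf" (0 to 1); they miss things now and then, are a little off and sometimes report something else, mostly with a low value. They report only what shows in the picture. A call takes as long as a camera call.
- ctrl.boxes_of(camera, thing): "point" ([x, y, z] in m, in the coordinates of the camera as it stood for that picture, good to about 4 mm: the middle of the surface that is visible of it).
- ctrl.trace(camera, thing): "pixels" (420x560 bool, what is visible of it).
- ctrl.landmark_of(camera, thing): "point" ([x, y, z] in m, in the coordinates of the camera as it stood for that picture, good to about 4 mm: a listed point, or the origin of a listed thing).
The state is a dict: "time_s": time; "q": joint angles; "dq": joint speeds; "joint_efforts": joint torques, N m; "eef_pos": TCP position; "eef_rot": TCP orientation; "wrist_force": force on the tool from outside, world axes, zero at the start; "torque": the same for the moment, N m; "opening": opening from 0.0 (shut) to 1.0 (fully open).
Only numpy, scipy, OpenCV 4.12 (cv2) and the standard library are available. Lean on these libraries where they do the work, as an engineer would, in place of code of your own. Each camera call takes 0.05 s, during which the arm holds its last target. There are 200 camera calls.

## Working session

There is one attempt and no reset: what is moved stays moved. The work goes in short steps, Python scripts to look and compute and a tool call to move; the robot and the scene stay as the last step left them, time stands still between calls to the robot, and variables do not carry over. Pictures are saved under pics/ and viewed, about 8 in all and at most 12, crops included, and the job is handed in when it is done.

Besides the shell and the picture viewer there is one more tool, called in YAML: its name, and indented under it one key for each argument. carry_out: Moves the arm, as the interface text tells. Its arguments: {"type":"object","properties":{"motion":{"type":"array"}},"required":["motion"]}

```bash
mkdir -p pics; cat > h.py <<'E'
import numpy as np, cv2
from bench import ctrl
def world(cam,p):
    T=ctrl.camera_params(cam)["pose"]; return (np.array(T)@np.r_[p,1])[:3]
def proj(cam,P):
    c=ctrl.camera_params(cam); p=np.linalg.inv(np.array(c["pose"]))@np.r_[P,1]
    u=np.array(c["mtx"])@p[:3]; return u[:2]/u[2]
def onplane(cam,uv,z):
    c=ctrl.camera_params(cam); T=np.array(c["pose"]); d=T[:3,:3]@np.linalg.inv(np.array(c["mtx"]))@np.r_[uv,1]
    return T[:3,3]+d*(z-T[2,3])/d[2]
def lm(cam,n,k=2):
    return [(round(d["conf"],2),world(cam,d["point"]).round(4).tolist()) for d in ctrl.landmark_of(cam,n)[:k]]
E
python3 - <<'E'
from h import *
for c in("scene","top"):
    im=ctrl.camera(c); cv2.imwrite(f"pics/{c}1.png",im)
    print(c,np.array(ctrl.camera_params(c)["pose"]).round(3).tolist(), np.array(ctrl.camera_params(c)["mtx"])[0,0])
    for n in "polarimeter scale_centre zero_mark mark60 lever_peg pointer_tip lamp_button_top dropper_a beaker petri_dish amber_jar scissors".split(): print(n,lm(c,n,3))
o=ctrl.get_obs();print(o,ctrl.grip_depth)
E
```

```text
scene [[-0.725, 0.361, -0.587, 1.531], [0.689, 0.388, -0.612, 1.072], [0.007, -0.848, -0.53, 1.064], [0.0, 0.0, 0.0, 1.0]] 536.1978147303622
polarimeter [(0.75, [0.5174, -0.0173, 0.0016])]
scale_centre [(0.82, [0.5171, -0.0133, 0.1796])]
zero_mark [(0.64, [0.489, -0.0876, 0.1766])]
mark60 [(0.79, [0.4381, -0.0241, 0.1786]), (0.57, [0.596, 0.1239, -0.0001])]
lever_peg [(0.42, [0.4965, 0.0485, 0.2033])]
pointer_tip [(0.54, [0.494, 0.0684, 0.1872])]
lamp_button_top []
dropper_a [(0.65, [0.3386, 0.4395, -0.004]), (0.62, [0.5961, -0.1763, -0.0006]), (0.61, [0.4155, 0.0764, -0.0024])]
beaker [(0.82, [0.5246, 0.4736, 0.0013]), (0.69, [0.4281, -0.4588, 0.0011])]
petri_dish []
amber_jar [(0.59, [0.6064, -0.4084, -0.0022])]
scissors [(0.61, [0.5154, -0.0148, 0.001]), (0.51, [0.4238, -0.4535, 0.0002])]
top [[-0.019, -0.979, 0.202, 0.188], [-1.0, 0.019, -0.002, 0.029], [-0.002, -0.202, -0.979, 1.743], [0.0, 0.0, 0.0, 1.0]] 485.6505004687109
polarimeter [(0.73, [0.5169, -0.0161, 0.0013])]
scale_centre [(0.89, [0.5157, -0.0153, 0.1769])]
zero_mark [(0.85, [0.4849, -0.0881, 0.1778])]
mark60 [(0.86,
[... 527 characters left out ...]
75]), (0.33, [0.5128, -0.0142, 0.0026])]
{'time_s': 1.3, 'q': array([ 1.06570764e+00,  1.80809473e-01,  1.60701773e+00, -1.88621953e-05,
        1.35375422e+00, -2.06296845e-01]), 'dq': array([ 0.00125336, -0.00028017, -0.00057533,  0.00043242, -0.00152774,
       -0.00054854]), 'joint_efforts': array([ 6.75412120e-04, -4.44863641e+01, -3.51675832e+01, -3.77482447e-04,
        1.20414148e-03,  1.18591907e-05]), 'eef_pos': array([0.16925622, 0.54954288, 0.23127454]), 'eef_rot': array([ 0.69923814,  0.10524638,  0.69922317, -0.10524347]), 'wrist_force': array([-0.27180712, -0.42431274, -0.70392394]), 'torque': array([-0.02104333, -0.03199827, -0.00679737]), 'opening': 1.003409337428903} 0.0187
```

View pics/top1.png

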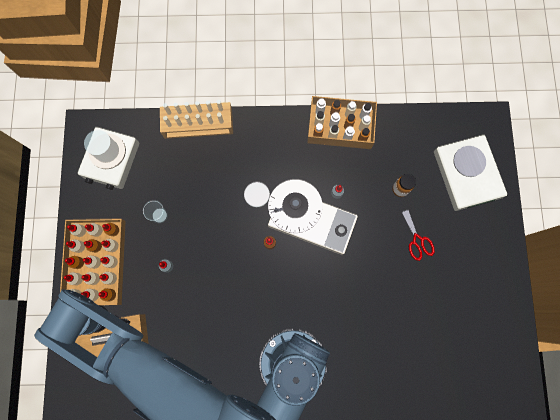

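View pics/scene1.png

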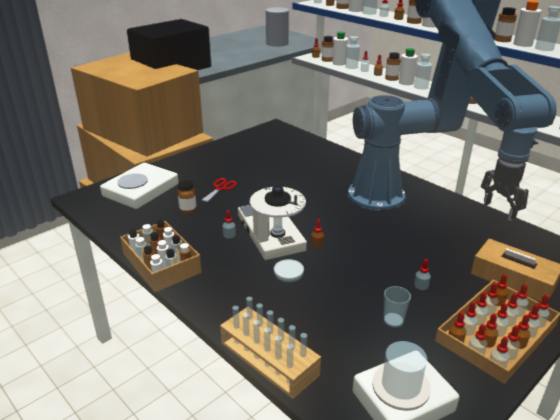

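```bash
python3 - <<'E'
from h import *
im=cv2.imread("pics/top1.png"); u=proj("top",[.515,-.015,.178]).astype(int); b=proj("top",[.4545,-.175,.07]).astype(int); print(u,b)
x0,y0=u[0]-50,u[1]-60
c=im[y0:y0+120,x0:x0+150]; cv2.imwrite("pics/crop1.png",cv2.resize(c,None,fx=5,fy=5,interpolation=cv2.INTER_CUBIC)); print(x0,y0)
E
```

```text
[295 205] [340 228]
245 145
```

View pics/crop1.png

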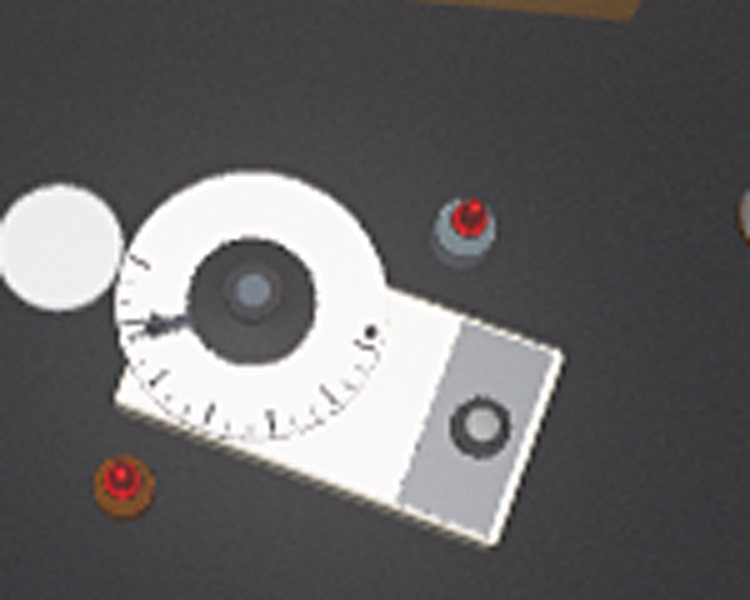

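The pictures show the button at pixel about (342,230), and the lever at about the 143° position (crop (160,325), near the 150 mark). The 60° mark is at crop (270,422). The networks' points agree with this.

Plan: straddle the peg loosely with half-open fingers, sweep it round, and then press the button.

```bash
cat >> h.py <<'E'
from scipy.spatial.transform import Rotation as R
def pose():
    o=ctrl.get_obs(); q=np.array(o["eef_rot"]); return np.array(o["eef_pos"]),R.from_quat(q[[1,2,3,0]]),o
def rel(P,yaw):
    """target: TCP P, tool x down, tool y at world yaw deg -> rotvec deg, shift in current tool axes"""
    p,r,o=pose(); y=np.radians(yaw); Y=np.array([np.cos(y),np.sin(y),0]); X=np.array([0,0,-1.])
    T=R.from_matrix(np.c_[X,Y,np.cross(X,Y)])
    return (r.inv()*T).as_rotvec(degrees=True).round(2), (r.inv().apply(np.array(P)-p)).round(4)
def yaw():
    v=pose()[1].apply([0,1,0]); return np.degrees(np.arctan2(v[1],v[0]))
E
python3 - <<'E'
from h import *
C=np.array([.5164,-.0143]); 
print("yaw",yaw())
for uv in [(341.6,229.8)]: print("btn",onplane("top",uv,.065),onplane("top",uv,.07))
a=np.radians(106); P=np.r_[C+.066*np.array([np.cos(a),np.sin(a)]),.30]; print(P)
for y in(16,196): print(y,rel(P,y))
E
```

```text
yaw 72.8807214341006
btn [ 0.44982163 -0.17879146  0.065     ] [ 0.44904304 -0.17817265  0.07      ]
[0.49820793 0.04914327 0.3       ]
16 (array([56.88,  0.  , -0.  ]), array([-0.0687, -0.3814,  0.4617]))
196 (array([-123.12,    0.  ,    0.  ]), array([-0.0687, -0.3814,  0.4617]))
```

carry_out:
  motion: [0,0,0,-0.045,0,0,0.2,0,0,0,-0.024,-0.03,0.036,0.2,0,0,0,0,-0.032,0.038,0.2,0,0,0,0,-0.032,0.038,0.2,0,0,0,0,-0.032,0.038,0.2,0,0,0,0,-0.032,0.038,0.2,0,0,0,0,-0.032,0.038,0.2,0,0,0,0,-0.032,0.038,0.2,0,0,0,0,-0.032,0.038,0.2,0,0,0,0,-0.032,0.038,0.2]

```text
time_s: 2.3
eef_pos: [0.4111, 0.1762, 0.3042]
eef_rot: [0.702, 0.102, 0.697, -0.1]
wrist_force: [-0.2, 1.5, 0.3]
opening: 0.401
```

carry_out:
  motion: [8,0,0,0,0,0,0.2,8,0,0,0,0,0,0.2,8,0,0,0,0,0,0.2,8,0,0,0,0,0,0.2,8,0,0,0,0,0,0.2,8,0,0,0,0,0,0.2,8,0,0,0,0,0,0.2]

```text
time_s: 3.0
eef_pos: [0.4155, 0.1678, 0.3049]
eef_rot: [0.563, 0.434, 0.557, -0.429]
wrist_force: [0.2, 0.6, -0.7]
opening: 0.401
```

```bash
python3 - <<'E'
from h import *
print(yaw(),pose()[0],pose()[2]["opening"],rel([.4975,.049,.26],16))
E
```

```text
14.762234723674025 [0.41551235 0.16781687 0.30490079] 0.40059020337520423 (array([-1.24,  0.12, -0.55]), array([0.0456, 0.0486, 0.1357]))
```

carry_out:
  motion: [-0.6,0,-0.3,0.003,0.0125,0.034,0.2,-0.6,0,-0.3,0.003,0.012,0.034,0.2,0,0,0,0.003,0.012,0.034,0.2,0,0,0,0.003,0.012,0.034,0.2,0,0,0,0,0,0,0.2]

```text
time_s: 3.5
eef_pos: [0.5009, 0.0465, 0.294]
eef_rot: [0.565, 0.426, 0.563, -0.426]
wrist_force: [-0.1, 0.0, -0.0]
opening: 0.4
```

```bash
python3 - <<'E'
from h import *
im=ctrl.camera("scene")
for n in("lever_peg","pointer_tip","scale_centre"):print(n,lm("scene",n))
print(yaw(),pose()[0],rel([.4975,.049,.23],16))
u=proj("scene",[.5,.02,.21]).astype(int); c=im[u[1]-60:u[1]+40,u[0]-60:u[0]+70]
cv2.imwrite("pics/s2.png",cv2.resize(c,None,fx=5,fy=5,interpolation=cv2.INTER_CUBIC))
E
```

```text
lever_peg [(0.4, [0.496, 0.0475, 0.2067])]
pointer_tip [(0.54, [0.4942, 0.0673, 0.1835])]
scale_centre [(0.83, [0.5159, -0.0159, 0.1792])]
16.127813956120725 [0.49889882 0.05037595 0.29465651] (array([ 0.13,  0.05, -0.14]), array([ 0.0647, -0.0019,  0.0009]))
```

View pics/s2.png

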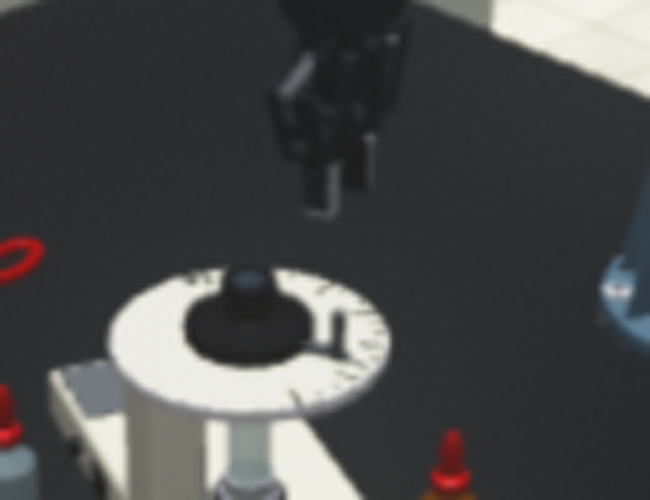

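The fingers hover on both sides of the peg (peg at crop (342,330)). I'm descending, with a slight correction.

carry_out:
  motion: [0,0,0,0.03,-0.002,0.001,0.2,0,0,0,0.03,0,0,0.2,0,0,0,0.02,0,0,0.2,0,0,0,0.01,0,0,0.2,0,0,0,0.003,0,0,0.2,0,0,0,0,0,0,0.2]

```text
time_s: 4.3
eef_pos: [0.4967, 0.0549, 0.2027]
eef_rot: [0.57, 0.424, 0.564, -0.42]
wrist_force: [0.9, 0.0, -0.3]
opening: 0.402
```

```bash
python3 - <<'E'
from h import *
im=ctrl.camera("scene")
print(yaw(),pose()[0],pose()[2]["wrist_force"])
u=proj("scene",[.5,.02,.21]).astype(int); c=im[u[1]-60:u[1]+40,u[0]-60:u[0]+70]
cv2.imwrite("pics/s3.png",cv2.resize(c,None,fx=5,fy=5,interpolation=cv2.INTER_CUBIC))
E
```

```text
16.648262813527904 [0.49698562 0.05487147 0.20315116] [ 0.06274561 -0.00748683  0.135498  ]
```

View pics/s3.png

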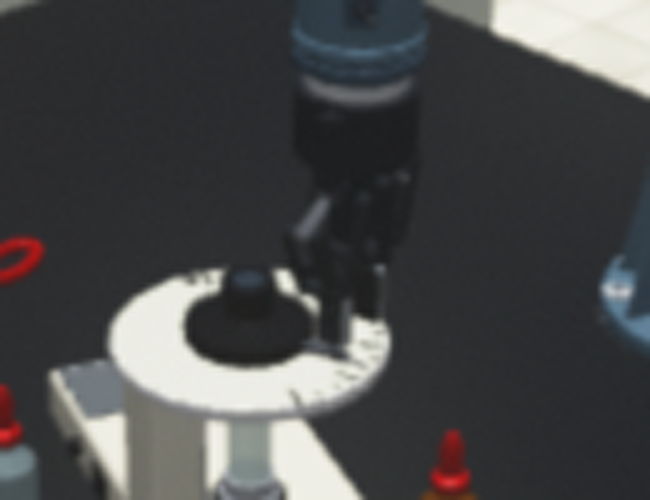

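carry_out:
  motion: [0,0,0,0.004,0,0.004,0.2,0,0,0,0.001,0,0.002,0.2,-2,0,0,0,-0.0023,0,0.2,-2,0,0,0,-0.0023,0,0.2,-2,0,0,0,-0.0023,0,0.2,-2,0,0,0,-0.0023,0,0.2,-2,0,0,0,-0.0023,0,0.2,-2,0,0,0,-0.0023,0,0.2,-2,0,0,0,-0.0023,0,0.2,-2,0,0,0,-0.0023,0,0.2]

```text
time_s: 5.35
eef_pos: [0.487, 0.0385, 0.2042]
eef_rot: [0.629, 0.34, 0.614, -0.333]
wrist_force: [-0.4, 0.9, -1.1]
opening: 0.4
```

```bash
cat >> h.py <<'E'
C=np.array([.5162,-.0145])
def arc():
    p,r,o=pose(); d=p[:2]-C
    print("yaw %.1f ang %.1f rad %.4f z %.4f"%(yaw(),np.degrees(np.arctan2(d[1],d[0]))%360,np.hypot(*d),p[2]),"xdir",r.apply([1,0,0]).round(3),"F",o["wrist_force"].round(2),"t",o["time_s"],"op",round(o["opening"],3))
E
python3 -c "
from h import *
arc()"
```

```text
yaw 33.1 ang 118.8 rad 0.0605 z 0.2042 xdir [ 0.024 -0.002 -1.   ] F [-0.41  0.93 -1.07] t 5.35 op 0.4
```

carry_out:
  motion: [2,0,0,0.004,0,-0.003,0.2,0,0,0,0.003,-0.0015,-0.002,0.2,-1,0,0,0.001,-0.0025,-0.001,0.2,-2,0,0,0.001,-0.0025,-0.0005,0.2,-2,0,0,0.001,-0.0025,0,0.2,-2,0,0,0.0005,-0.0025,0,0.2]

```text
time_s: 5.95
eef_pos: [0.4764, 0.0362, 0.1961]
eef_rot: [0.647, 0.311, 0.627, -0.302]
wrist_force: [0.9, 0.5, 0.5]
opening: 0.4
```

```bash
python3 -c "
from h import *
arc(); ctrl.camera('top')
for n in('lever_peg','pointer_tip','polarimeter'): print(lm('top',n,1))"
```

```text
yaw 38.6 ang 128.1 rad 0.0645 z 0.1961 xdir [ 0.031 -0.002 -1.   ] F [0.88 0.46 0.54] t 5.95 op 0.4
[]
[(0.7, [0.5202, -0.0147, 0.1781])]
[(0.89, [0.516, -0.0162, 0.0028])]
```

carry_out:
  motion: [-3,0,0,0,-0.0035,0,0.2,-3,0,0,0,-0.0035,0,0.2,-3,0,0,0,-0.0035,0,0.2,-3,0,0,0,-0.0035,0,0.2,-3,0,0,0,-0.0035,0,0.2,-3,0,0,0,-0.0035,0,0.2,-3,0,0,0,-0.0035,0,0.2,-3,0,0,0,-0.0035,0,0.2]

```text
time_s: 6.95
eef_pos: [0.4592, 0.0148, 0.196]
eef_rot: [0.699, 0.166, 0.676, -0.162]
wrist_force: [0.9, 0.6, -0.7]
opening: 0.4
```

```bash
python3 -c "
from h import *
arc(); ctrl.camera('scene')
for n in('lever_peg','pointer_tip','polarimeter'): print(lm('scene',n,1))"
```

```text
yaw 63.2 ang 152.8 rad 0.0641 z 0.1960 xdir [ 0.033 -0.002 -0.999] F [ 0.88  0.58 -0.67] t 6.95 op 0.4
[]
[(0.67, [0.524, 0.4718, 0.0043])]
[(0.58, [0.5163, -0.0134, 0.0016])]
```

carry_out:
  motion: [-3,0,0,0,-0.0035,0,0.2,-3,0,0,0,-0.0035,0,0.2,-3,0,0,0,-0.0035,0,0.2,-3,0,0,0,-0.0035,0,0.2,-3,0,0,0,-0.0035,0,0.2,-3,0,0,0,-0.0035,0,0.2,-3,0,0,0,-0.0035,0,0.2,-3,0,0,0,-0.0035,0,0.2,-3,0,0,0,-0.0035,0,0.2,-3,0,0,0,-0.0035,0,0.2]

```text
time_s: 8.15
eef_pos: [0.4524, -0.017, 0.1962]
eef_rot: [0.719, -0.021, 0.694, 0.021]
wrist_force: [-0.4, 1.7, 0.7]
opening: 0.403
```

```bash
python3 - <<'E'
from h import *
arc(); im=ctrl.camera('scene')
for n in('lever_peg','pointer_tip','polarimeter'): print(lm('scene',n,1))
u=proj("scene",[.5,.02,.21]).astype(int); c=im[u[1]-60:u[1]+40,u[0]-60:u[0]+70]
cv2.imwrite("pics/s4.png",cv2.resize(c,None,fx=5,fy=5,interpolation=cv2.INTER_CUBIC))
E
```

```text
yaw 93.4 ang 182.2 rad 0.0639 z 0.1962 xdir [ 0.034  0.001 -0.999] F [-0.41  1.72  0.74] t 8.15 op 0.403
[(0.44, [0.449, -0.0042, 0.2063])]
[(0.37, [0.4325, -0.0001, 0.1826])]
[(0.83, [0.5143, -0.0146, 0.0016])]
```

View pics/s4.png

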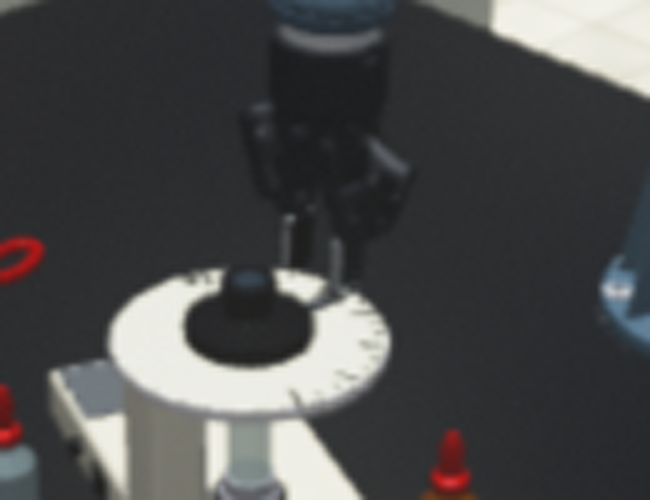

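Lever follows the outer finger; network puts the peg at 171°, my geometry at 171.7°; target about 188.7°.

carry_out:
  motion: [-3,0,0,0,-0.0035,0,0.2,-3,0,0,0,-0.0035,0,0.2,-3,0,0,0,-0.0035,0,0.2,-3,0,0,0,-0.0035,0,0.2,-2,0,0,0,-0.0025,0,0.2,0,0,0,0,0,0,0.2]

```text
time_s: 8.95
eef_pos: [0.4548, -0.0318, 0.1961]
eef_rot: [0.711, -0.107, 0.687, 0.105]
wrist_force: [-0.1, 0.6, -0.6]
opening: 0.4
```

```bash
python3 - <<'E'
from h import *
im=ctrl.camera('scene');arc()
for n in('lever_peg','pointer_tip','mark60','polarimeter'): print(n,lm('scene',n,1))
ctrl.camera("top")
for n in('lever_peg','pointer_tip','mark60','zero_mark','scale_centre'): print(n,lm('top',n,1))
E
```

```text
yaw 107.2 ang 195.6 rad 0.0638 z 0.1961 xdir [ 0.034  0.002 -0.999] F [ 1.01  0.21 -0.29] t 9.0 op 0.399
lever_peg [(0.64, [0.4376, -0.0269, 0.1798])]
pointer_tip [(0.35, [0.4275, -0.0215, 0.1834])]
mark60 [(0.86, [0.437, -0.0256, 0.1788])]
polarimeter [(0.84, [0.5148, -0.0122, -0.0013])]
lever_peg [(0.53, [0.5171, -0.0161, 0.0029])]
pointer_tip [(0.17, [0.4344, -0.0314, 0.1785])]
mark60 [(0.83, [0.4358, -0.0308, 0.1787])]
zero_mark [(0.89, [0.4851, -0.0863, 0.1802])]
scale_centre [(0.66, [0.5193, -0.0142, 0.1756])]
```

carry_out:
  motion: [-1,0,0,0,-0.002,0,0.2,-1,0,0,0,-0.0016,0,0.2,0,0,0,0,0,0,0.2]

```text
time_s: 9.8
eef_pos: [0.4556, -0.0351, 0.1961]
eef_rot: [0.708, -0.121, 0.685, 0.119]
wrist_force: [-0.2, 0.3, 1.0]
opening: 0.404
```

```bash
python3 - <<'E'
from h import *
arc()
E
```

```text
yaw 109.5 ang 198.8 rad 0.0640 z 0.1961 xdir [ 0.033  0.003 -0.999] F [-0.21  0.26  1.  ] t 9.8 op 0.404
```

Now I'm backing the finger off to the middle of the slack, lifting, and moving over to the button side while I check the lever.

carry_out:
  motion: [0,0,0,0,0.006,0,0.2,0,0,0,0,0.006,0,0.2,0,0,0,-0.03,0,0,0.2,0,0,0,-0.04,0,0,0.2,0,0,0,-0.04,0,0,1,0,0,0,0,-0.04,0,1,0,0,0,0,-0.04,0,1,0,0,0,0,-0.04,0,1,0,0,0,0,-0.02,0,1,0,0,0,0,0,0,1]

```text
time_s: 10.8
eef_pos: [0.4951, -0.1549, 0.3119]
eef_rot: [0.709, -0.123, 0.684, 0.12]
wrist_force: [0.2, 0.4, 0.1]
opening: 0.002
```

```bash
python3 - <<'E'
from h import *
a=ctrl.camera('scene');
for n in('lever_peg','pointer_tip','mark60','scale_centre','lamp_button_top'): print(n,lm('scene',n,1))
b=ctrl.camera("top")
for n in('lever_peg','pointer_tip','mark60','zero_mark','scale_centre','lamp_button_top'): print(n,lm('top',n,1))
arc();print(pose()[0],rel([.4525,-.177,.10],95))
u=proj("scene",[.47,-.03,.19]).astype(int); u2=proj("top",[.47,-.03,.18]).astype(int)
f=lambda im,u:cv2.resize(im[u[1]-30:u[1]+30,u[0]-30:u[0]+30],None,fx=6.5,fy=6.5,interpolation=cv2.INTER_CUBIC)
cv2.imwrite("pics/s5.png",np.hstack([f(a,u),f(b,u2)]))
E
```

```text
lever_peg [(0.52, [0.4491, -0.0219, 0.2055])]
pointer_tip [(0.54, [0.4154, 0.0742, -0.0036])]
mark60 [(0.96, [0.4376, -0.0258, 0.1785])]
scale_centre [(0.84, [0.5171, -0.0142, 0.1762])]
lamp_button_top [(0.17, [0.488, -0.0874, 0.1777])]
lever_peg [(0.52, [0.448, -0.0214, 0.2068])]
pointer_tip [(0.5, [0.4349, -0.0234, 0.1849])]
mark60 [(0.67, [0.4336, -0.0296, 0.1783])]
zero_mark [(0.66, [0.5988, -0.1765, 0.0006])]
scale_centre [(0.67, [0.5186, -0.0156, 0.1761])]
lamp_button_top [(0.49, [0.4565, -0.1764, 0.0746])]
yaw 110.0 ang 261.2 rad 0.1403 z 0.3123 xdir [ 0.035  0.002 -0.999] F [-0.13 -0.78 -0.08] t 11.45 op -0.002
[ 0.49478549 -0.15312544  0.31233102] (array([14.96,  2.01,  0.34]), array([ 0.2107, -0.0058, -0.055 ]))
```

View pics/s5.png

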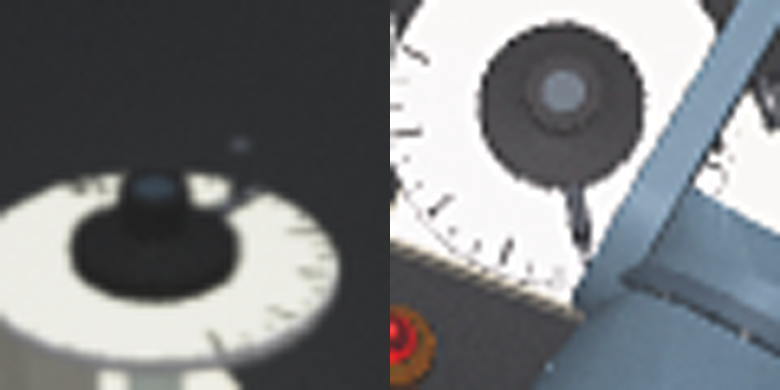

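carry_out:
  motion: [0,1,0,0,-0.004,-0.025,1,0,1,0,0,-0.004,-0.023,1,0,0,0,0.04,0,0,1,0,0,0,0.04,0,0,1,0,0,0,0.04,0,0,1,0,0,0,0.03,0,0,1,0,0,0,0,0,0,1]

```text
time_s: 12.15
eef_pos: [0.4529, -0.1809, 0.1595]
eef_rot: [0.698, -0.128, 0.695, 0.117]
wrist_force: [-0.8, 0.5, 0.4]
opening: -0.001
```

```bash
python3 - <<'E'
from h import *
a=ctrl.camera('scene'); arc();print(pose()[0],rel([.453,-.178,.09],yaw()))
u=proj("scene",[.453,-.178,.1]).astype(int)
cv2.imwrite("pics/s6.png",cv2.resize(a[u[1]-45:u[1]+45,u[0]-50:u[0]+70],None,fx=5,fy=5,interpolation=cv2.INTER_CUBIC))
E
```

```text
yaw 110.0 ang 249.6 rad 0.1783 z 0.1616 xdir [ 0.01  -0.017 -1.   ] F [-0.29  0.1   0.47] t 12.2 op 0.002
[ 0.45405607 -0.18158531  0.16162193] (array([0.  , 0.2 , 1.09]), array([ 0.0715,  0.0051, -0.    ]))
```

View pics/s6.png

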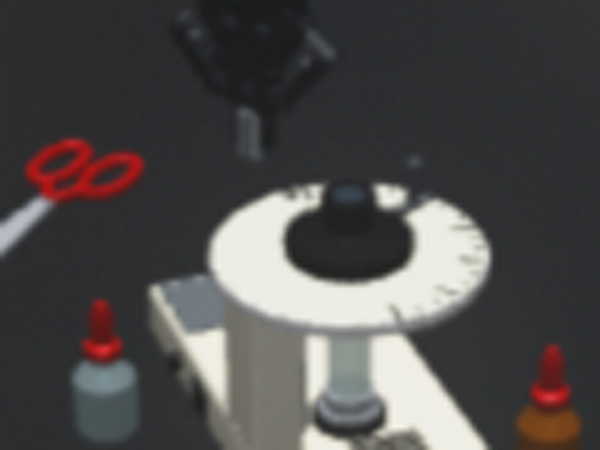

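carry_out:
  motion: [0,0,1,0.03,0.004,0,1,0,0,0,0.025,0,0,1,0,0,0,0.01,0,0,1,0,0,0,0.005,0,0,1,0,0,0,0.003,0,0,1,0,0,0,0,0,0,1]

```text
time_s: 12.8
eef_pos: [0.4613, -0.1835, 0.0983]
eef_rot: [0.702, -0.128, 0.69, 0.118]
wrist_force: [-0.2, -0.1, -1.3]
opening: 0.002
```

carry_out:
  motion: [0,0,0,0.003,0,0,1,0,0,0,0.003,0,0,1,0,0,0,0,0,0,1]

```text
time_s: 13.1
eef_pos: [0.463, -0.1846, 0.0944]
eef_rot: [0.703, -0.129, 0.689, 0.117]
wrist_force: [0.1, 0.1, -0.6]
opening: -0.0
```

carry_out:
  motion: [0,1,0,0.004,0.007,-0.006,1,0,0,0,0.004,0.003,-0.002,1,0,0,0,0.004,0,0,1,0,0,0,0,0,0,1]

```text
time_s: 13.5
eef_pos: [0.4509, -0.1773, 0.081]
eef_rot: [0.697, -0.13, 0.696, 0.116]
wrist_force: [0.2, 0.3, -0.2]
opening: -0.003
```

```bash
python3 -c "
from h import *
arc();print(pose()[0],rel([.453,-.178,.07],yaw()))"
```

```text
yaw 110.0 ang 248.1 rad 0.1754 z 0.0810 xdir [ 0.004 -0.02  -1.   ] F [ 0.17  0.26 -0.25] t 13.5 op -0.003
[ 0.45086592 -0.17725792  0.08104822] (array([-0.  , -0.15,  1.14]), array([ 0.0111, -0.0012,  0.0018]))
```

Well centred (within 2 mm). Now gently down.

carry_out:
  motion: [0,0,0,0.003,0,0,1,0,0,0,0.003,0,0,1,0,0,0,0.002,0,0,1]

```text
time_s: 13.8
eef_pos: [0.4511, -0.1776, 0.0725]
eef_rot: [0.697, -0.13, 0.696, 0.116]
wrist_force: [0.5, 0.2, 0.3]
opening: -0.003
```

carry_out:
  motion: [0,0,0,0.002,0,0,1,0,0,0,0.002,0,0,1]

```text
time_s: 14.0
eef_pos: [0.4512, -0.1778, 0.0681]
eef_rot: [0.697, -0.13, 0.696, 0.116]
wrist_force: [-1.2, 1.0, 2.2]
opening: -0.003
```

carry_out:
  motion: [0,0,0,0.002,0,0,1,0,0,0,0.002,0,0,1]

```text
time_s: 14.2
eef_pos: [0.4512, -0.1778, 0.064]
eef_rot: [0.697, -0.13, 0.696, 0.116]
wrist_force: [-1.0, 0.2, 4.2]
opening: -0.003
```

carry_out:
  motion: [0,0,0,0.002,0,0,1,0,0,0,0.001,0,0,1]

```text
time_s: 14.4
eef_pos: [0.4514, -0.1778, 0.0637]
eef_rot: [0.696, -0.13, 0.696, 0.116]
wrist_force: [-6.9, 4.8, 16.2]
opening: -0.002
```

Hit the hard stop (16 N, no further travel): the button is fully in. Next I'm lifting, then moving clear to recheck the lever.

carry_out:
  motion: [0,0,0,-0.01,0,0,1,0,0,0,-0.04,0,0,1,0,0,0,-0.045,0,0,1,0,0,0,-0.045,0,0,1,0,0,0,-0.045,0,0,1,0,0,0,-0.03,-0.02,0,1,0,0,0,0,-0.045,0,1,0,0,0,0,-0.045,0,1,0,0,0,0,-0.045,0,1,0,0,0,0,0,0,1]

```text
time_s: 15.4
eef_pos: [0.5061, -0.3238, 0.2938]
eef_rot: [0.697, -0.133, 0.695, 0.115]
wrist_force: [-0.2, -0.5, 0.4]
opening: 0.001
```

```bash
python3 - <<'E'
from h import *
P={}
for k in range(2):
  for c in('scene','top'):
    im=ctrl.camera(c)
    for n in('lever_peg','pointer_tip','mark60','zero_mark','scale_centre','lamp_button_top','polarimeter'):
      l=lm(c,n,1)
      if l: P.setdefault(n,[]).append(l[0][1]); 
for n in P: print(n,np.array(P[n]).round(4).tolist())
arc();print(pose()[0])
u=proj("top",[.48,-.03,.18]).astype(int)
cv2.imwrite("pics/t7.png",cv2.resize(im[u[1]-35:u[1]+35,u[0]-40:u[0]+45],None,fx=8,fy=8,interpolation=cv2.INTER_CUBIC)); cv2.imwrite("pics/t7full.png",im)
print(u)
E
```

```text
lever_peg [[0.4511, -0.0228, 0.2064], [0.4481, -0.0214, 0.2045], [0.4491, -0.0217, 0.2061], [0.4495, -0.0214, 0.2039]]
pointer_tip [[0.4309, -0.0267, 0.1839], [0.4341, -0.0235, 0.1874], [0.4335, -0.0283, 0.1844]]
mark60 [[0.4335, -0.024, 0.1788], [0.4345, -0.0311, 0.1809], [0.4371, -0.0277, 0.1803]]
zero_mark [[0.4884, -0.0845, 0.1813], [0.4862, -0.0877, 0.179], [0.4875, -0.0857, 0.179], [0.4853, -0.0877, 0.1791]]
scale_centre [[0.5192, -0.0145, 0.176], [0.5164, -0.0138, 0.1776], [0.5182, -0.0152, 0.1803], [0.5176, -0.0131, 0.1771]]
polarimeter [[0.5135, -0.0143, 0.0018], [0.5149, -0.0185, 0.002], [0.5144, -0.0181, 0.0026], [0.5155, -0.0154, 0.0044]]
lamp_button_top [[0.3439, 0.4424, 0.0002]]
yaw 110.4 ang 268.0 rad 0.3047 z 0.2947 xdir [ 0.009 -0.023 -1.   ] F [-0.9  -0.12  0.57] t 17.0 op -0.004
[ 0.50554357 -0.31904356  0.29466691]
[299 216]
```

View pics/t7.png

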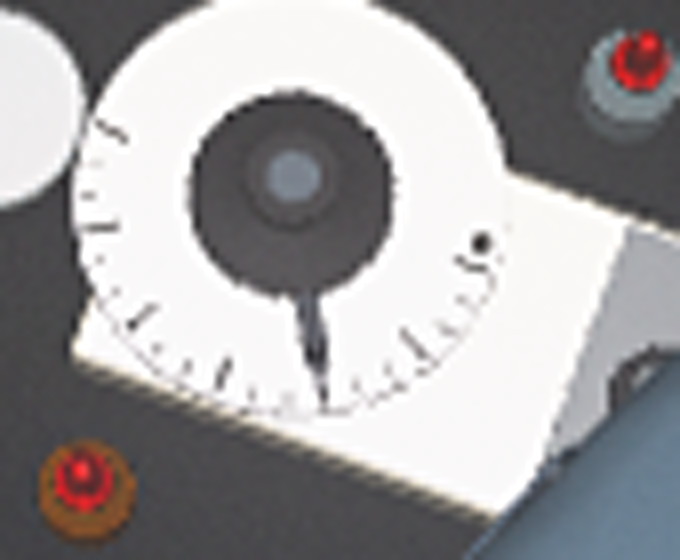

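The pointer ends at crop (324,400), apparently covering the 60 mark: the neighbouring long marks 30 at (412,345) and 90 at (222,375) lie symmetrically around it. I'll quantify this by fitting the scale and lever in the image.

```bash
python3 - <<'E'
from h import *
from scipy.optimize import minimize
def proj_many(P):
    c=ctrl.camera_params("top"); q=np.linalg.inv(np.array(c["pose"]))@np.c_[P,np.ones(len(P))].T
    u=np.array(c["mtx"])@q[:3]; return (u[:2]/u[2]).astype(np.float32)
def samp(im,P):
    u=proj_many(P); return cv2.remap(im,u[0][None],u[1][None],cv2.INTER_LINEAR)[0]
for f,ex in(("pics/top1.png",(140,150)),("pics/t7full.png",(50,60,70,0,10))):
    im=cv2.cvtColor(cv2.imread(f),cv2.COLOR_BGR2GRAY).astype(np.float32)
    def marks(x):
        A=[];W=[]
        for d in range(0,181,10):
            if d in ex: continue
            L=d%30==0
            for r in np.linspace(.073,.087,8) if L else np.linspace(.078,.084,4):
                for off,w in((0,1),(-4,-.5),(4,-.5)): A.append((r,d+off)); W.append(w)
        A=np.array(A); t=np.radians(x[2]-A[:,1])
        P=np.c_[x[0]+A[:,0]*np.cos(t),x[1]+A[:,0]*np.sin(t),np.full(len(A),.178)]
        return np.dot(W,samp(im,P))/len(W)
    best=min((minimize(lambda v:marks([v[0]/1e3,v[1]/1e3,v[2]]),[516+a,-14+b,-111+c],method="Nelder-Mead") for a in(-2,2) for b in(-2,2) for c in(-2,0,2)),key=lambda s:s.fun)
    cx,cy,y0=best.x/[1e3,1e3,1]
    g=np.arange(-20,200,.25)
    out=[]
    for z,r0,r1 in((.188,.046,.058),(.186,.075,.084)):
        v=sum(samp(im,np.c_[cx+r*np.cos(np.radians(y0-g)),cy+r*np.sin(np.radians(y0-g)),np.full(len(g),z)]) for r in np.linspace(r0,r1,7))/7
        k=np.argmin(cv2.GaussianBlur(v[None],(0,0),8)); w=np.clip(200-v,0,None)*(abs(g-g[k])<9); out.append(round((w*g).sum()/w.sum(),2))
    print(f,cx.round(4),cy.round(4),y0.round(2),"fun",best.fun.round(1),"lever arm deg, pointer deg:",out)
E
```

```text
pics/top1.png 0.5166 -0.0145 -112.13 fun -19.0 lever arm deg, pointer deg: [np.float64(142.58), np.float64(-4.7)]Traceback (most recent call last):
  File "<stdin>", line 20, in <module>
  File "<stdin>", line 20, in <genexpr>
    res = _minimize_neldermead(fun, x0, args, callback, bounds=bounds,
                               **options)
    fxe = func(xe)
    fx = function(np.copy(x), *(wrapper_args + args))
  File "<stdin>", line 20, in <lambda>
  File "<stdin>", line 19, in marks
  File "<stdin>", line 7, in samp
  File "<stdin>", line 4, in proj_many
ValueError: time passes only in moves, steps and waits
```

```bash
python3 - <<'E'
from h import *
from scipy.optimize import minimize
c=ctrl.camera_params("top"); Ti=np.linalg.inv(np.array(c["pose"])); K=np.array(c["mtx"])
im=cv2.cvtColor(cv2.imread("pics/t7full.png"),cv2.COLOR_BGR2GRAY).astype(np.float32)
def samp(cx,cy,r,t,z):
    t=np.radians(t); P=np.c_[cx+r*np.cos(t),cy+r*np.sin(t),np.full(len(t),z),np.ones(len(t))]
    u=K@(Ti@P.T)[:3]; u=(u[:2]/u[2]).astype(np.float32); return cv2.remap(im,u[0][None],u[1][None],cv2.INTER_LINEAR)[0]
A=np.array([(r,d+o,w) for d in range(0,181,10) if d not in(0,50,60,70) for r in(np.linspace(.073,.087,8) if d%30==0 else np.linspace(.078,.084,4)) for o,w in((0,1),(-4,-.5),(4,-.5))])
f=lambda v:A[:,2]@samp(v[0]/1e3,v[1]/1e3,A[:,0],v[2]-A[:,1],.178)/len(A)
b=min((minimize(f,[516+a,-14+d,-111+e],method="Nelder-Mead") for a in(-2,2) for d in(-2,2) for e in(-2,0,2)),key=lambda s:s.fun)
cx,cy,y0=b.x/[1e3,1e3,1]; g=np.arange(40,80,.25)
print(b.x,b.fun)
for z,r0,r1 in((.188,.046,.058),(.186,.075,.084)):
    v=np.mean([samp(cx,cy,np.full(len(g),r),y0-g,z) for r in np.linspace(r0,r1,7)],0)
    k=np.argmin(cv2.GaussianBlur(v[None],(0,0),6)); w=np.clip(200-v,0,None)*(abs(g-g[k])<8); print((w*g).sum()/w.sum(),g[k],v.min())
E
```

```text
[ 516.62700227  -14.47239781 -112.14932276] -18.874643961588543
61.05067532186638 60.75 102.0671
60.22113066463293 60.25 140.84486
```

```bash
python3 -c "
from h import *
arc(); print(ctrl.hand_in())"
```

```text
yaw 110.4 ang 268.0 rad 0.3047 z 0.2947 xdir [ 0.009 -0.023 -1.   ] F [-0.9  -0.12  0.57] t 17.0 op -0.004
the job is handed in; nothing more can be done
None
```

The lamp button has been pressed and the pointer stands on the 60° mark. I handed the job in at 17 s of the 48 s allowed; no verdict was reported.

**Lever:** I straddled the peg loosely with the half-open fingers and pushed it from about 143° round to the 60° mark. The wrist readings stayed below 2 N at the end of each push. A fit to the last top picture gives the arm at 61.0° and the pointer at 60.2°. The pointer reading is partly mixed with the mark underneath it. The network's peg points give about 61.7°. All three are within the 3.4° tolerance.

**Button:** I pressed it with the shut fingers. The tip went from contact at about 69 mm down to 63.7 mm, where it met a hard stop at 16 N. Then I lifted off. The arm hid the button in the last picture, so its return was not seen directly, but nothing is touching it.

**Polarimeter and surroundings:** The scale fits before and after agree to about 0.1 mm and 0.02°, so the polarimeter has not moved. I didn't measure the other objects again. I saw nothing out of place in the pictures, and the arm made no contact near them. The arm now stands clear at a height of 0.29 m.

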